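Lay out an orthodontic case on its outlined pads

ROBOT

A 7-joint arm with a two-finger parallel gripper is mounted at the origin on the work surface. World frame = base frame: x ahead of the robot, y to its left, z up, the work surface at z = 0. Lengths are in m, angles in degrees, forces in N, time in s.
With the tool pointing down it reaches from about 0.425 to 0.875 m from the base axis. Payload 4.7 kg.
Tool frame: the origin (TCP) lies at the very end of the fingers, on their centre line; the grasp point (between the pads) lies 19 mm behind it; z points along the fingers, y is the direction in which the jaws open and shut (so a half turn about z gives the same grasp; the last joint's range is limited). The gripper opens to 87 mm and grips with 3 to 60 N. Pads are 19 mm wide; open, the fingers measure 117 mm over their backs; the gripper's body (75 mm by 190 mm) begins 51 mm behind the grasp point.
Start: joints at [67.672, 18.392, -4.016, 83.108, 1.295, 78.541, -3.26], TCP at [0.255, -0.598, 0.223] pointing down, gripper open.
Joint ranges: [-163.93, 163.93], [-17.29, 119.83], [-79.2, 71.16], [3.27, 140.29], [-89.18, 269.18], [5.43, 117.66], [-154.24, 154.24]. Speed limits (degrees/s): [147.25, 147.25, 180, 180, 180, 180, 180].

INTERFACE

Orientations are given as [roll, pitch, yaw] about the fixed x, y, z axes, in that order (R = Rz(yaw) Ry(pitch) Rx(roll)).
In Python, from cell import monitor, read_camera, camera_info, env, look_for gives the robot as it stands.
- The arm moves only by the tool servo_tool, never from a script. Its argument "commands" is one flat list of numbers, 6 for each row, row after row: the shift along the tool's x, y, z in mm, then the turn, a rotation vector about the tool's x, y, z in degrees. A call has 1 to 10 rows; each row shifts and turns the commanded pose from where the row before left it, along the tool's axes as they then stand; what a row does not reach is not made up. A row lasts 1/10 s, in which the tool goes at most 50 mm and 8.59 degrees, less where a joint would pass 70% of its speed; a pose out of reach is approached as far as the arm can. A call is refused whole if a number of a shift passes 50 or a number of a turn 8.59, either way. A call with a gripper value outside its range is refused whole. "jaw" is the finger opening in mm, from 0 to 87, set as the call begins (left out, the last holds). The fingers move at their own pace and stop on an object; "newtons" is the grip in N (left out, the last holds). Time passes only in rows, so rows that do not move let the fingers close. It gives the time, the measured TCP pose, the force and the opening at its end, in the units of the state.
- monitor.get_obs(): the state, without advancing time (a new reading comes with each control period).
- read_camera(name): name is "scene" or "top"; returns (picture, depth): 480x640x3 uint8, red, green, blue; 480x640 float32, m along the optical axis (not along the pixel's ray), 0 where there is no reading.
- camera_info(name): a dict with "camera_matrix" (3x3 intrinsics, pixels), "R" (3x3) and "t" (3): a world point X has camera coordinates R X + t. Camera axes: x right, y down, z forward; pixel columns grow to the right and rows downward; lengths in m; the calibration is good to about 2 mm. A picture is of the moment at which its call begins. camera_info takes no time and is no camera call.
- env.sign_off(): hands the job in, once; it reports no verdict.
Trained networks look in the newest picture that a camera, given by its name, has taken for a name from the list of things; names that differ only in an ending like _2 or _b are one class to them, and where a whole thing is asked for, a point or a joint stands for the part that bears it (a point fixed in the world has none). Each returns a list of dicts, best first, with "conf" (0 to 1); they miss things now and then, are a little off and sometimes report something else, mostly with a low value. They report only what shows in the picture. A call takes as long as a camera call.
- look_for(camera, label): "box" ([left, top, width, height] in pixels, round what is visible of it).
The state is a dict: "time_s": time; "qpos": joint angles; "joint_velocities": joint speeds; "effort": joint torques, N m; "tool_pos": TCP position; "tool_rot": TCP orientation; "force": force on the tool from outside, world axes, zero at the start; "wrist_torque": the same for the moment, N m; "grip_width": finger opening in m.
Only numpy, scipy, OpenCV 4.12 (cv2) and the standard library are available. Lean on these libraries where they do the work, as an engineer would, in place of code of your own. Each camera call takes 0.05 s, during which the arm holds its last target.

TASK

Lay out the case on the outlined pads: the orange appliance case, the blue instrument cassette, the green-lidded jar and the plaster model, each upright on the pad whose outline has its colour, centred in the outline and lined up with it (either way round), and let go. The model is held in the bench clamp: swing the red-handled hold-down bar well up first, while the model is still in its place, and only then slide the model out from under the ledge and carry it over. The bar may stay up.

Things in the scene. Friction and masses are not known exactly. Their poses are not given: they have to be found in the camera images.
- orange_case_center (a point): Orange plastic appliance case, 64 (its x) x 46 (its y) x 36 mm high in all: a box 28 mm high with a rib 28 x 8 mm, 7.5 mm tall, along x on its lid. About 80 g, loose, upright on the bench. The point is its centre, 18 mm above its underside; z up.
- blue_cassette_center (a point): Blue instrument cassette, a closed box 80 (its x) x 34 (its y) x 26 mm high, about 140 g, loose on the bench. The point is its centre, 13 mm above its underside; z up.
- green_jar_center (a point): Round white resin jar with a green lid, 44 mm high, body 46 mm and lid 49 mm in diameter (lid: the upper 14 mm), about 100 g, loose and upright on the bench. The point is its centre, 22 mm above its underside; z up.
- model_center (a point): Loose cream plaster dental model, 120 g: block 58 (x) x 46 (y) x 22 mm high, teeth on top to 34 mm. Point: its centre, 17 mm above its underside; z up. It starts on the clamp's 6 mm plate under the bar, its x pointing from bar handle to hinge. A fixed ledge 36 mm wide (top 38 mm above bench) overhangs its +x edge by 10 mm: with the bar up, slide it 15 mm or more along its -x, then lift. Its sides are open.
- pad_orange_mid (a point): Dark grey fixed pad 84 x 66 mm with an orange oblong outline 72 x 54 mm, the place of the orange case. Its point is the centre of the pad's top face, 4 mm above the bench; its x runs along the outline's long side. 
- pad_blue_mid (a point): Dark grey fixed pad 100 x 56 mm with a long blue outline 90 x 44 mm, the place of the blue cassette. Its point is the centre of the pad's top face, 4 mm above the bench; its x runs along the outline's long side. 
- pad_green_mid (a point): Dark grey fixed pad 74 x 74 mm with a green ring 64 mm across, the place of the green-lidded jar. Its point is the centre of the pad's top face, 4 mm above the bench.
- pad_cream_mid (a point): Dark grey fixed pad 82 x 70 mm with a cream oblong outline 68 x 56 mm, the place of the plaster model. Its point is the centre of the pad's top face, 4 mm above the bench; its x runs along the outline's long side. 
- bar (a joint): Hold-down bar of the bench clamp (steel, 12 mm wide, 8 mm thick): angle in rad, 0 = level over the model, upright at 1.57, stop at 1.75; it starts at 0 to 0.06. The hinge is stiff (0.13 N m): the bar stays where it is left. It takes about 2 N at the handle.
- bar_handle (a point): Centre of the red handle at the bar's free end, a cylinder 18 mm across, 20 mm long along its y, flat ends free to be pinched from above. Level, it is 52 mm above the bench and 33 mm in front of the model. The hinge axis runs along its y, 128 mm from this point along its own +x, 52 mm above the bench. Its axes turn with the bar: level, x points to the hinge, z up; opening, it rises in an arc over the model.

How it is judged (in metres and radians):
On the way:
1. the hold-down bar is swung up by more than 0.9 rad while the model is still in its place (moved less than 20 mm) (value of joint bar above 0.9 rad and distance of model_center from where it was at the start of the episode below 0.02 m), for 0.2 s.
At the end, for the whole second after the job is handed in: Case, cassette, jar and model each rest, still and upright (0.12 rad), on the pad with the outline of their colour: centre within 12 mm of the pad's centre, height within 4 mm; all but the jar with the long side within 0.26 rad of the outline's, either way round (horizontal distance between orange_case_center and pad_orange_mid below 0.012 m and z of orange_case_center in the frame of pad_orange_mid between 0.014 and 0.022 m and angle between each of orange_case_center, blue_cassette_center, green_jar_center, model_center's own z axis and vertical below 0.12 rad and linear speed of each of orange_case, blue_cassette, green_jar, model below 0.02 m/s and angle between the x axis of orange_case_center and the x axis of pad_orange_mid, either way round below 0.26 rad and horizontal distance between blue_cassette_center and pad_blue_mid below 0.012 m and z of blue_cassette_center in the frame of pad_blue_mid between 0.009 and 0.017 m and angle between the x axis of blue_cassette_center and the x axis of pad_blue_mid, either way round below 0.26 rad and horizontal distance between green_jar_center and pad_green_mid below 0.012 m and z of green_jar_center in the frame of pad_green_mid between 0.018 and 0.026 m and horizontal distance between model_center and pad_cream_mid below 0.012 m and z of model_center in the frame of pad_cream_mid between 0.013 and 0.021 m and angle between the x axis of model_center and the x axis of pad_cream_mid, either way round below 0.26 rad); the robot touches nothing.
It also fails if it takes over 120 s, if anything falls off the work surface, if the arm or the gripper's body presses on something with over 40 N, if the wrist force passes 120 N, or if a joint passes its speed limit or range.

## Working session

There is one attempt and no reset: what is moved stays moved. The work goes in short steps, Python scripts to look and compute and a tool call to move; the robot and the scene stay as the last step left them, time stands still between calls to the robot, and variables do not carry over. Pictures are saved under pics/ and viewed, and the job is handed in when it is done.

Besides the shell and the picture viewer there is one more tool, called after "Emit:" in YAML: its name, and indented under it one key for each argument. servo_tool: Moves the arm, as the interface text tells. Its arguments: {"type":"object","properties":{"commands":{"type":"array","items":{"type":"number"}},"jaw":{"type":"number"},"newtons":{"type":"number"}},"required":["commands"]}

```bash
mkdir -p pics; ls
python3 - <<'E'
from cell import monitor, read_camera, camera_info, env, look_for
import cv2
print(monitor.get_obs())
for c in ("scene","top"):
    p,d=read_camera(c); cv2.imwrite(f"pics/{c}0.png",p[:,:,::-1])
    i=camera_info(c); print(c,i)
E
```

```text
pics
{'time_s': 0.0, 'qpos': array([67.67150425, 18.4371946 , -4.01570804, 83.17442217,  1.29450872,
       78.54098243, -3.26075563]), 'joint_velocities': array([-0.0265886 , -0.03454057,  0.05922495, -0.04275801, -0.13469342,
        0.01100311, -0.08771171]), 'effort': array([-2.47310209e-05, -4.91294539e+01, -4.03822884e-01, -3.12527204e+01,
       -6.39894395e-02,  4.36927029e-02,  1.72765772e-04]), 'tool_pos': array([ 0.25513957, -0.59723322,  0.22148688]), 'tool_rot': array([-1.79892617e+02,  5.24070127e-03,  2.31375534e+01]), 'force': array([-0.04538015,  0.85675069,  0.19744545]), 'wrist_torque': array([-0.02282224, -0.02996792,  0.00219119]), 'grip_width': 0.0871804945378312}
scene {'camera_matrix': array([[443.99975721,   0.        , 319.8582693 ],
       [  0.        , 443.99975721, 243.5168248 ],
       [  0.        ,   0.        ,   1.        ]]), 'R': array([[-0.31214124,  0.9498876 , -0.01677467],
       [ 0.53281478,  0.16041433, -0.83088847],
       [-0.78655976, -0.26829235, -0.55618608]]), 't': array([ 0.15931214, -0.21400791,  1.11207449])}
top {'camera_matrix': array([[451.86824397,   0.        , 311.03282471],
       [  0.        , 451.86824397, 248.34692923],
       [  0.        ,   0.        ,   1.        ]]), 'R': array([[-3.29508718e-04, -9.99898660e-01,  1.42323970e-02],
       [-9.88058526e-01, -1.86736826e-03, -1.54067718e-01],
       [ 1.54078682e-01, -1.41132078e-02, -9.87957781e-01]]), 't': array([-0.01438391,  0.51897305,  0.70305287])}
```

View pics/scene0.png

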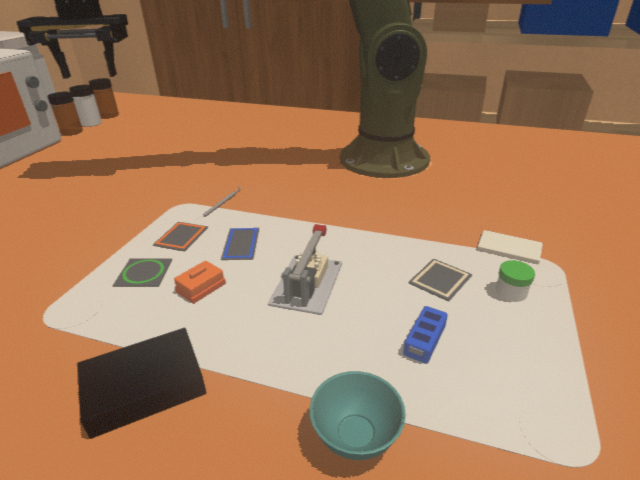

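View pics/top0.png

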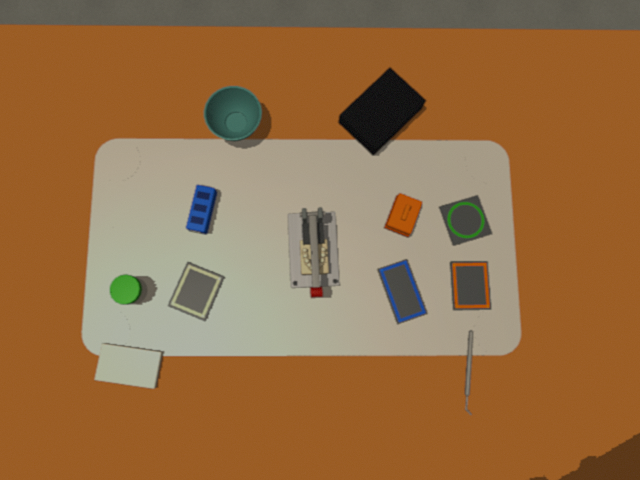

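```bash
cat > h.py <<'E'
from cell import monitor, read_camera, camera_info, env, look_for
import cv2, numpy as np
def cloud(c,tag=None):
    p,d=read_camera(c); i=camera_info(c); K=i["camera_matrix"];R=i["R"];t=i["t"]
    if tag: cv2.imwrite(f"pics/{tag}.png",p[:,:,::-1])
    v,u=np.mgrid[0:480,0:640]
    X=np.stack([(u-K[0,2])/K[0,0]*d,(v-K[1,2])/K[1,1]*d,d],-1)
    W=(X-t)@R
    W[d==0]=np.nan
    return p,W,cv2.cvtColor(p,cv2.COLOR_RGB2HSV)
def ray(c,u,v,z):
    i=camera_info(c); K=i["camera_matrix"];R=i["R"];t=i["t"]
    d=R.T@np.array([(u-K[0,2])/K[0,0],(v-K[1,2])/K[1,1],1]); o=-R.T@t
    return o+d*(z-o[2])/d[2]
def proj(c,X):
    i=camera_info(c); K=i["camera_matrix"]
    q=K@(i["R"]@np.asarray(X)+i["t"]); return q[:2]/q[2]
E
python3 - <<'E'
from h import *
names="orange_case_center blue_cassette_center green_jar_center model_center pad_orange_mid pad_blue_mid pad_green_mid pad_cream_mid bar bar_handle".split()
for c in ("top","scene"):
    p,W,H=cloud(c)
    cv2.imwrite(f"pics/{c}_crop.png",cv2.resize(p[150:350,80:520] if c=="top" else p[200:380,90:560],None,fx=1.8 if c=="top" else 1.7,fy=1.8 if c=="top" else 1.7,interpolation=cv2.INTER_CUBIC)[:,:,::-1])
    np.savez(f"{c}.npz",p=p,W=W,H=H)
    for n in names:
        r=look_for(c,n)
        print(c,n,[(np.round(x["box"]).tolist(),round(x["conf"],2)) for x in r[:2]])
E
```

```text
top orange_case_center [([385.0, 192.0, 38.0, 45.0], 0.66)]
top blue_cassette_center [([186.0, 185.0, 33.0, 48.0], 0.73)]
top green_jar_center [([110.0, 278.0, 38.0, 26.0], 0.58)]
top model_center [([302.0, 243.0, 28.0, 36.0], 0.77)]
top pad_orange_mid [([450.0, 259.0, 43.0, 52.0], 0.67)]
top pad_blue_mid [([376.0, 258.0, 54.0, 66.0], 0.8)]
top pad_green_mid [([442.0, 194.0, 48.0, 51.0], 0.89)]
top pad_cream_mid [([170.0, 258.0, 57.0, 63.0], 0.66)]
top bar [([307.0, 216.0, 16.0, 82.0], 0.81)]
top bar_handle [([307.0, 214.0, 16.0, 85.0], 0.64)]
scene orange_case_center [([174.0, 263.0, 50.0, 39.0], 0.94), ([151.0, 223.0, 58.0, 31.0], 0.33)]
scene blue_cassette_center [([405.0, 308.0, 40.0, 52.0], 0.9), ([291.0, 224.0, 35.0, 52.0], 0.19)]
scene green_jar_center [([495.0, 261.0, 40.0, 42.0], 0.81)]
scene model_center [([296.0, 254.0, 30.0, 34.0], 0.96)]
scene pad_orange_mid [([150.0, 222.0, 57.0, 31.0], 0.55)]
scene pad_blue_mid [([223.0, 226.0, 38.0, 37.0], 0.8)]
scene pad_green_mid [([114.0, 256.0, 56.0, 32.0], 0.72)]
scene pad_cream_mid [([405.0, 261.0, 63.0, 38.0], 0.86), ([403.0, 310.0, 42.0, 52.0], 0.36)]
scene bar [([294.0, 223.0, 32.0, 54.0], 0.94)]
scene bar_handle [([293.0, 225.0, 37.0, 50.0], 0.87)]
```

View pics/top_crop.png

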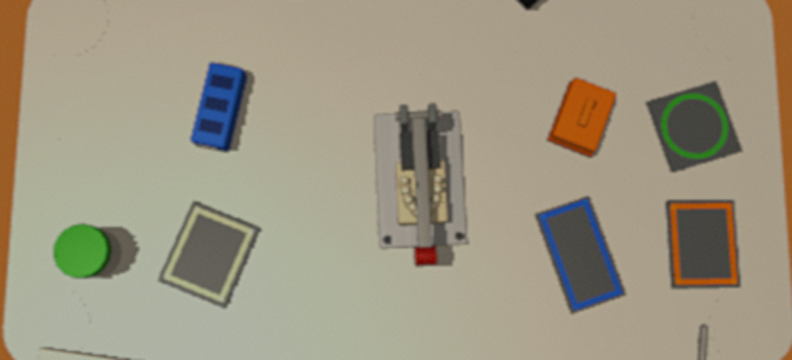

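View pics/scene_crop.png

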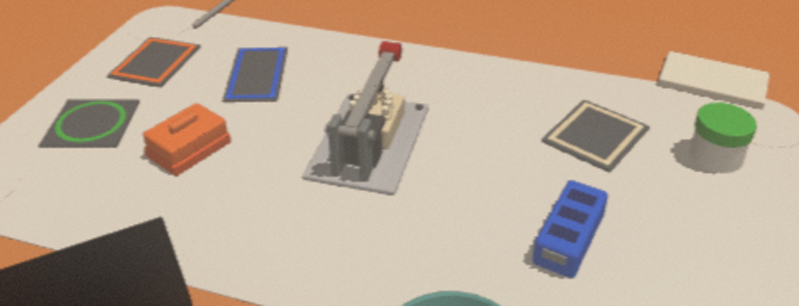

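```bash
cat >> h.py <<'E'
HUE={"orange":((0,18),150),"blue":((105,130),120),"green":((45,75),120)}
def rect(P):
    (c,s,a)=cv2.minAreaRect((P*1000).astype(np.float32))
    if s[0]<s[1]: a+=90; s=s[::-1]
    return np.round(c,1),np.round(s,1),round((a+90)%180-90,1)
def measure(c,W,H,boxes,name,col,zr):
    u0,v0,w,h=[int(round(x)) for x in boxes]; m=np.zeros((480,640),bool); m[max(0,v0-6):v0+h+6,max(0,u0-6):u0+w+6]=1
    if col:
        (lo,hi),s=HUE[col]; m&=(H[...,0]>=lo)&(H[...,0]<=hi)&(H[...,1]>s)
    m&=(W[...,2]>zr[0])&(W[...,2]<zr[1])
    P=W[m]; 
    if len(P)<5: return None
    return (rect(P[:,:2]), "mean",np.round(P.mean(0)*1000,1),len(P),"zmed",round(float(np.median(P[:,2]))*1000,1))
E
python3 - <<'E'
from h import *
T=np.load("top.npz");S=np.load("scene.npz")
B={"top":{"oc":[385,192,38,45],"bc":[186,185,33,48],"gj":[110,278,38,26],"m":[302,243,28,36],"po":[450,259,43,52],"pb":[376,258,54,66],"pg":[442,194,48,51],"pc":[170,258,57,63]},
"scene":{"oc":[174,263,50,39],"bc":[405,308,40,52],"gj":[495,261,40,42],"m":[296,254,30,34],"po":[150,222,57,31],"pb":[223,226,38,37],"pg":[114,256,56,32],"pc":[405,261,63,38]}}
Q={"oc":("orange",(.02,.05)),"bc":("blue",(.018,.04)),"gj":("green",(.038,.06)),"po":("orange",(-.005,.012)),"pb":("blue",(-.005,.012)),"pg":("green",(-.005,.012)),"pc":(None,(-.005,.012)),"m":(None,(.03,.047))}
for c,D in (("top",T),("scene",S)):
    H=D["H"]
    for n,(col,zr) in Q.items():
        print(c,n,measure(c,D["W"],H,B[c][n],n,col,zr))
# table z around
for c,D in (("top",T),("scene",S)):
    W=D["W"]; m=(np.abs(W[...,0]-.6)<.15)&(np.abs(W[...,1])<.4)&(np.abs(W[...,2])<.02); print(np.median(W[m],0))
    # pads dark grey
    p=D["p"].astype(int); H=D["H"]
    dark=(p.max(-1)<110)&(p.max(-1)-p.min(-1)<25)&(np.abs(W[...,2])<.015)
    for n in ("po","pb","pg","pc"):
        u,v,w,h=B[c][n]; m=np.zeros((480,640),bool); m[v-6:v+h+6,u-6:u+w+6]=1
        P=W[m&dark]; print(c,n,"dark",rect(P[:,:2]),len(P))
E
```

```text
top oc ((array([ 581.8, -173.2]), array([61.4, 42.8]), -21.6), 'mean', array([ 580.6, -172.4,   28.3]), 898, 'zmed', 28.0)
top bc ((array([590.5, 173.2]), array([79.1, 34.2]), -11.1), 'mean', array([589.6, 172.4,  25.3]), 916, 'zmed', 25.4)
top gj ((array([452. , 285.4]), array([48.5, 45.2]), 88.8), 'mean', array([451.7, 284.5,  43.4]), 716, 'zmed', 43.5)
top po ((array([ 461.9, -287.8]), array([75.8, 61.3]), 0.4), 'mean', array([ 461.6, -287.4,    3.9]), 478, 'zmed', 4.0)
top pb ((array([ 451.8, -169.7]), array([95.1, 50.3]), 19.0), 'mean', array([ 451.5, -169.9,    3.9]), 505, 'zmed', 3.9)
top pg ((array([ 576.2, -285. ]), array([64.4, 64.2]), -41.6), 'mean', array([ 576.1, -285.1,    3.8]), 331, 'zmed', 3.8)
top pc ((array([455.4, 178.6]), array([128.9, 117.5]), 1.5), 'mean', array([454.9, 177.8,   1.7]), 5155, 'zmed', 1.5)
top m ((array([511.7, -19.1]), array([55.1, 40.1]), 0.5), 'mean', array([513.6, -18.8,  36.2]), 325, 'zmed', 36.9)
scene oc ((array([ 586.7, -171.3]), array([60.5, 42.5]), -21.6), 'mean', array([ 590.3, -167.7,   28.5]), 753, 'zmed', 28.6)
scene bc ((array([594
[... 756 characters left out ...]
9.2]), 0.3), 'mean', array([540.2,  -9.1,  36.9]), 401, 'zmed', 37.2)
[0.59683593 0.01395691 0.00062819]
top po dark (array([ 462.2, -287.4]), array([83.4, 65.3]), 0.7) 1133
top pb dark (array([ 451.9, -169.6]), array([98.9, 54.9]), 18.7) 1204
top pg dark (array([ 576.3, -284.9]), array([73.8, 73.2]), 16.7) 1264
top pc dark (array([452.2, 180.9]), array([81. , 70.5]), -22.1) 1253
[0.63575247 0.11359902 0.00128416]
scene po dark (array([ 469.9, -282.4]), array([73.8, 59.3]), -0.9) 403
scene pb dark (array([ 457.9, -166.8]), array([94. , 51.3]), 19.4) 497
scene pg dark (array([ 581.3, -281.7]), array([70.9, 69.9]), 17.1) 773
scene pc dark (array([460.3, 181.3]), array([72.7, 65.7]), -22.2) 588
```

Run:
```python
from h import *
for c in ("top","scene"):
    D=np.load(c+".npz");W=D["W"];H=D["H"];p=D["p"].astype(int)
    reg=(W[...,0]>.40)&(W[...,0]<.72)&(np.abs(W[...,1]+.02)<.075)
    red=reg&((H[...,0]<6)|(H[...,0]>174))&(H[...,1]>150)&(W[...,2]>.03)
    P=W[red];print(c,"red",rect(P[:,:2]),P.mean(0)*1000,P[:,2].min(),P[:,2].max(),len(P))
    bar=reg&(W[...,2]>.05)&(W[...,2]<.064)
    P=W[bar];print("bar",rect(P[:,:2]),P[:,2].mean())
    pl=reg&(W[...,2]>.0035)&(W[...,2]<.009)
    if c=="top": P=W[pl];print("plate",rect(P[:,:2]),len(P))
    # cream: hue 15-35, sat, z 0.02..0.045
    v=reg&(W[...,2]>.02)&(W[...,2]<.046)&(H[...,0]>12)&(H[...,0]<35)&(H[...,1]>60)
    P=W[v];print("model",rect(P[:,:2]),len(P),np.percentile(P[:,2],[5,50,95]))
    hi=reg&(W[...,2]>.031)&(W[...,2]<.046)&v
    P=W[hi];print("teeth",rect(P[:,:2]),len(P))
    if c=="top":
        cv2.imwrite("pics/clamp.png",cv2.resize(D["p"][200:305,280:350],None,fx=5,fy=5,interpolation=cv2.INTER_CUBIC)[:,:,::-1])
    else: cv2.imwrite("pics/clamp_s.png",cv2.resize(D["p"][215:315,260:350],None,fx=6,fy=6,interpolation=cv2.INTER_CUBIC)[:,:,::-1])
```

```text
top red (array([447.1, -22.2]), array([17.4, 14.4]), -89.2) [446.43303041 -22.027334    60.78283262] 0.05630477557193165 0.06606223984586566 104
bar (array([511.2, -16.6]), array([145.5,  40.9]), 0.3) 0.05713057509814955
plate (array([556.8, -21.2]), array([310.8, 146.2]), -2.6) 1976
model (array([507.5, -19.5]), array([57.4, 46.1]), 2.8) 600 [0.02532609 0.02830051 0.03973553]
teeth (array([509.3, -19.3]), array([49.3, 37. ]), 4.9) 167
scene red (array([452.9, -19.2]), array([16. , 10.5]), -89.9) [452.77749868 -18.38168631  60.86709358] 0.05451678537836147 0.0636953273824847 45
bar (array([516.9, -22.3]), array([144.3,  41.7]), 7.7) 0.057074010746560544
model (array([510.5,  -7.1]), array([58.4, 25. ]), 2.2) 226 [0.02214252 0.02802377 0.03273066]
teeth (array([507. ,  -5.8]), array([35.5, 11.5]), 25.4) 32
```

View pics/clamp.png

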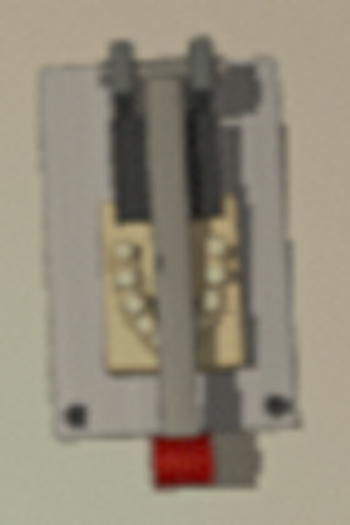

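View pics/clamp_s.png

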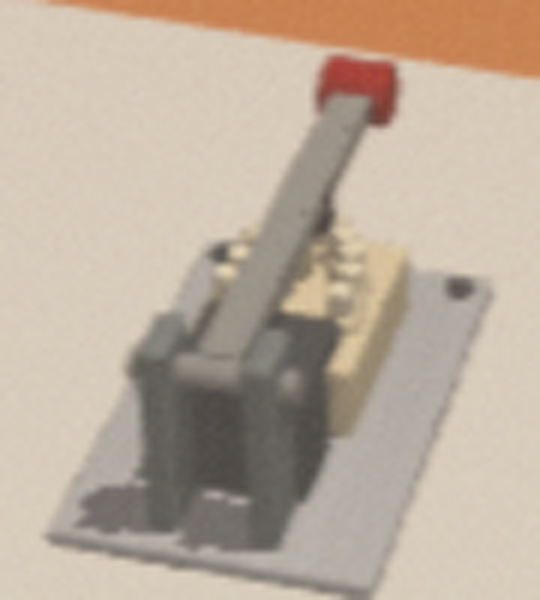

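```bash
cat >> h.py <<'E'
from scipy.spatial.transform import Rotation as Ro
def plan(x,y,z,yaw,now=None):
    o=monitor.get_obs(); p=np.array(o["tool_pos"])*1000; r=o["tool_rot"]
    R=Ro.from_euler("xyz",r,degrees=True)
    turn=-((yaw-r[2]+90)%180-90); d=np.array([x,y,z])-p
    Rn=Ro.from_euler("xyz",[180,0,yaw if abs(((yaw-r[2])+180)%360-180)<=90 else yaw+180],degrees=True)
    s=Rn.inv().apply(d)
    print("t",round(o["time_s"],2),"pos",p.round(1),"rot",np.round(r,1),"turn z %.1f (%d rows)"%(turn,int(np.ceil(abs(turn)/8.59))),"then shift",s.round(1),"rows %.1f"%(np.linalg.norm(s)/50), "tilt",(R.inv()*Rn).as_rotvec(degrees=True).round(1),"F",np.round(o["force"],1),"w",round(o["grip_width"]*1000,1))
E
python3 -c "
from h import *
plan(583,-172.5,140,-21.6)"
```

```text
t 1.2 pos [ 255.4 -597.8  222.6] rot [180.    0.   23.1] turn z 44.7 (6 rows) then shift [ 148.1 -516.    82.6] rows 10.9 tilt [ 0.  -0.  44.7] F [0.8 1.  0.9] w 86.6
```

Emit:
servo_tool:
  commands: [0,0,0,0,0,7.45,0,0,0,0,0,7.45,0,0,0,0,0,7.45,0,0,0,0,0,7.45,0,0,0,0,0,7.45,0,0,0,0,0,7.45,12.3,-43,6.9,0,0,0,12.3,-43,6.9,0,0,0,12.3,-43,6.9,0,0,0,12.3,-43,6.9,0,0,0]
  jaw: 75
  newtons: 20

```text
time_s: 2.2
tool_pos: [0.3653, -0.4544, 0.1949]
tool_rot: [180.0, -0.0, -21.6]
force: [0.3, -0.7, 0.5]
grip_width: 0.0752
```

Emit:
servo_tool:
  commands: [12.3,-43,6.9,0,0,0,12.3,-43,6.9,0,0,0,12.3,-43,6.9,0,0,0,12.3,-43,6.9,0,0,0,12.3,-43,6.9,0,0,0,12.3,-43,6.9,0,0,0,12.3,-43,6.9,0,0,0,12.3,-43,6.9,0,0,0,0,0,0,0,0,0,0,0,0,0,0,0]

```text
time_s: 3.2
tool_pos: [0.5827, -0.1706, 0.1394]
tool_rot: [180.0, 0.0, -21.4]
force: [0.8, -1.1, 0.1]
grip_width: 0.0752
```

```bash
python3 -c "
from h import *
plan(583,-172.5,6,-21.6)
cloud('scene','s1')"
```

```text
t 3.2 pos [ 582.7 -170.6  139.4] rot [180.    0.  -21.4] turn z 0.2 (1 rows) then shift [  1.    1.6 133.4] rows 2.7 tilt [0.  0.  0.2] F [ 0.8 -1.1  0.1] w 75.2
```

View pics/s1.png

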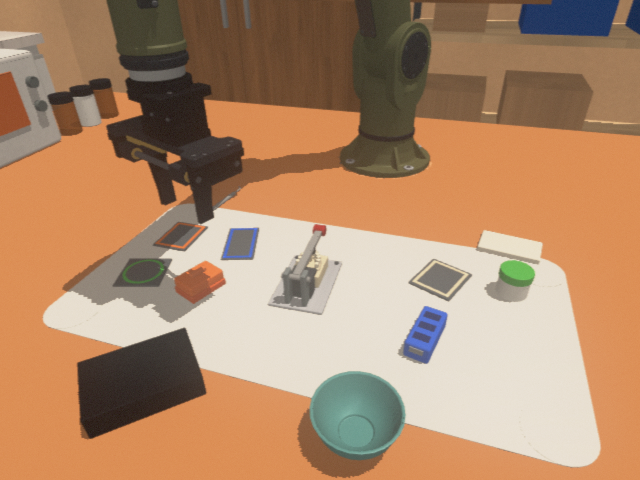

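Emit:
servo_tool:
  commands: [1,1.5,33,0,0,0,0,0,35,0,0,0,0,0,30,0,0,0,0,0,20,0,0,0,0,0,14,0,0,0,0,0,0,0,0,0]

```text
time_s: 3.85
tool_pos: [0.5806, -0.1753, 0.006]
tool_rot: [179.9, 0.2, -21.7]
force: [-0.8, 0.6, 0.6]
grip_width: 0.0753
```

Emit:
servo_tool:
  commands: [0,0,0,0,0,0,0,0,0,0,0,0,0,0,0,0,0,0,0,0,0,0,0,0,0,0,0,0,0,0,0,0,0,0,0,0]
  jaw: 30

```text
time_s: 4.45
tool_pos: [0.5831, -0.174, 0.0084]
tool_rot: [180.0, -0.1, -21.6]
force: [-0.4, -0.5, 2.3]
grip_width: 0.046
```

```bash
python3 -c "
from h import *
plan(461.5,-287,60,0.5)
cloud('scene','s2')"
```

```text
t 4.45 pos [ 583.1 -174.     8.4] rot [ 1.80e+02 -1.00e-01 -2.16e+01] turn z -22.1 (3 rows) then shift [-122.6  112.   -51.6] rows 3.5 tilt [  0.   -0.1 -22.1] F [-0.4 -0.5  2.3] w 46.0
```

View pics/s2.png

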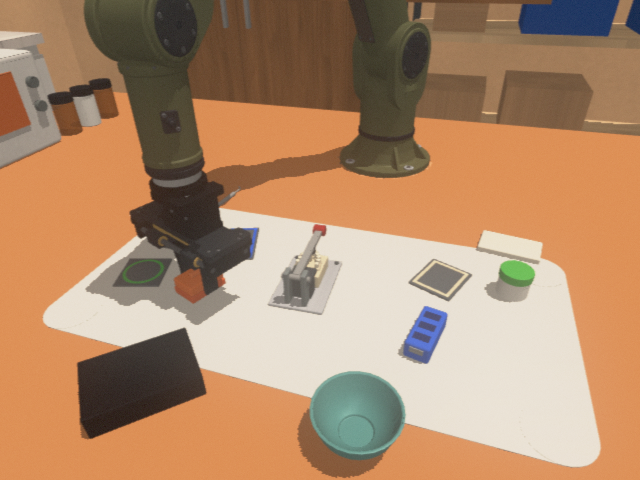

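Emit:
servo_tool:
  commands: [0,0,-25,0,0,0,0,0,-35,0,0,0,0,0,0,0,0,-7.4,0,0,0,0,0,-7.4,0,0,0,0,0,-7.3,-31,28,0,0,0,0,-31,28,0,0,0,0,-31,28,0,0,0,0,-30,28,0,0,0,0,0,0,0,0,0,0]

```text
time_s: 5.5
tool_pos: [0.4549, -0.2928, 0.067]
tool_rot: [179.9, 0.2, -0.0]
force: [-0.2, -0.6, -1.0]
grip_width: 0.0453
```

```bash
python3 -c "
from h import *
plan(461.5,-287,10,0.5)
cloud('scene')
plan(461.5,-287,10,0.5)
cloud('scene','s3')
plan(461.5,-287,10,0.5)
"
```

```text
t 5.5 pos [ 454.9 -292.8   67. ] rot [179.9   0.2  -0. ] turn z -0.5 (1 rows) then shift [ 6.7 -5.7 57. ] rows 1.2 tilt [ 0.1  0.2 -0.5] F [-0.2 -0.6 -1. ] w 45.3
t 5.55 pos [ 457.7 -289.9   67.3] rot [1.8e+02 1.0e-01 2.0e-01] turn z -0.3 (1 rows) then shift [ 3.8 -2.9 57.3] rows 1.1 tilt [ 0.   0.1 -0.3] F [ 0.3  0.5 -0.9] w 45.4
t 5.6 pos [ 459.7 -287.9   67.5] rot [-180.     0.     0.4] turn z -0.1 (1 rows) then shift [ 1.8 -0.9 57.5] rows 1.2 tilt [-0.   0.  -0.1] F [ 0.8  2.  -0.5] w 45.4
```

View pics/s3.png

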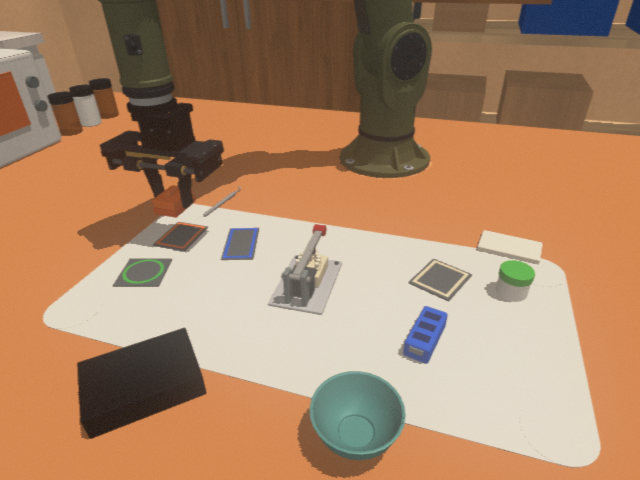

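Emit:
servo_tool:
  commands: [0,0,20,0,0,0,0,0,20,0,0,0,0,0,10,0,0,0,0,0,4,0,0,0,0,0,0,0,0,0,0,0,0,0,0,0,0,0,0,0,0,0]

```text
time_s: 6.3
tool_pos: [0.4614, -0.2874, 0.0146]
tool_rot: [179.9, -0.1, 0.5]
force: [1.0, -0.0, -1.1]
grip_width: 0.0455
```

```bash
python3 -c "
from h import *
plan(461.5,-287,10,0.5)
"
```

```text
t 6.3 pos [ 461.4 -287.4   14.6] rot [ 1.799e+02 -1.000e-01  5.000e-01] turn z 0.0 (1 rows) then shift [ 0.1 -0.4  4.6] rows 0.1 tilt [ 0.1 -0.1  0. ] F [ 1.  -0.  -1.1] w 45.5
```

Emit:
servo_tool:
  commands: [0,0,2,0,0,0,0,0,1.5,0,0,0,0,0,0,0,0,0,0,0,0,0,0,0]

```text
time_s: 6.7
tool_pos: [0.4614, -0.2875, 0.0123]
tool_rot: [179.9, -0.1, 0.5]
force: [-3.0, 2.4, 12.3]
grip_width: 0.0456
```

Emit:
servo_tool:
  commands: [0,0,0,0,0,0,0,0,0,0,0,0,0,0,0,0,0,0,0,0,0,0,0,0,0,0,-20,0,0,0,0,0,-40,0,0,0,0,0,-40,0,0,0,0,0,-40,0,0,0]
  jaw: 70

```text
time_s: 7.5
tool_pos: [0.4604, -0.2868, 0.1514]
tool_rot: [-180.0, 0.0, 0.5]
force: [1.3, -0.6, -0.6]
grip_width: 0.07
```

```bash
python3 -c "
from h import *
plan(592,174,150,-11)
"
```

```text
t 7.5 pos [ 460.4 -286.8  151.4] rot [-180.     0.     0.5] turn z 11.5 (2 rows) then shift [  41.3 -477.4    1.4] rows 9.6 tilt [-0.   0.  11.5] F [ 1.3 -0.6 -0.6] w 70.0
```

Emit:
servo_tool:
  commands: [0,0,-10,0,0,5.75,0,0,0,0,0,5.75,4,-43.4,0,0,0,0,4,-43.4,0,0,0,0,4,-43.4,0,0,0,0,4,-43.4,0,0,0,0,4,-43.4,0,0,0,0,4,-43.4,0,0,0,0,4,-43.4,0,0,0,0,4,-43.4,0,0,0,0]
  jaw: 60

```text
time_s: 8.5
tool_pos: [0.5584, 0.0493, 0.1602]
tool_rot: [180.0, -0.0, -11.0]
force: [1.1, -0.4, 0.1]
grip_width: 0.0601
```

Emit:
servo_tool:
  commands: [4,-43.4,0,0,0,0,4,-43.4,0,0,0,0,2,-43.4,0,0,0,0,0,0,0,0,0,0,0,0,0,0,0,0,0,0,0,0,0,0]

```text
time_s: 9.1
tool_pos: [0.5927, 0.1721, 0.1597]
tool_rot: [179.9, 0.0, -11.1]
force: [0.6, -0.4, -0.8]
grip_width: 0.0598
```

```bash
python3 -c "
from h import *
plan(592,174,6,-11)
p,W,H=cloud('top','t4')
for n,b,col,zr in (('oc',[450,259,43,52],'orange',(.025,.05)),('bc',[186,185,33,48],'blue',(.018,.04))): print(n,measure('top',W,H,b,n,col,zr))
plan(592,174,6,-11)
"
```

```text
t 9.1 pos [592.7 172.1 159.7] rot [179.9   0.  -11.1] turn z -0.1 (1 rows) then shift [ -1.1  -1.8 153.7] rows 3.1 tilt [ 0.1  0.  -0.1] F [ 0.6 -0.4 -0.8] w 59.8
oc ((array([ 460.7, -287. ]), array([61.9, 43.7]), 0.5), 'mean', array([ 460.2, -285.7,   32.2]), 994, 'zmed', 31.8)
bc ((array([579.4, 175. ]), array([56.6, 33.4]), -11.3), 'mean', array([575.5, 174.3,  25.4]), 577, 'zmed', 25.6)
t 9.15 pos [592.9 171.6 159.9] rot [179.9   0.  -11.1] turn z -0.1 (1 rows) then shift [ -1.4  -2.2 153.9] rows 3.1 tilt [ 0.1  0.  -0.1] F [-0.1  0.3 -0.2] w 60.2
```

View pics/t4.png

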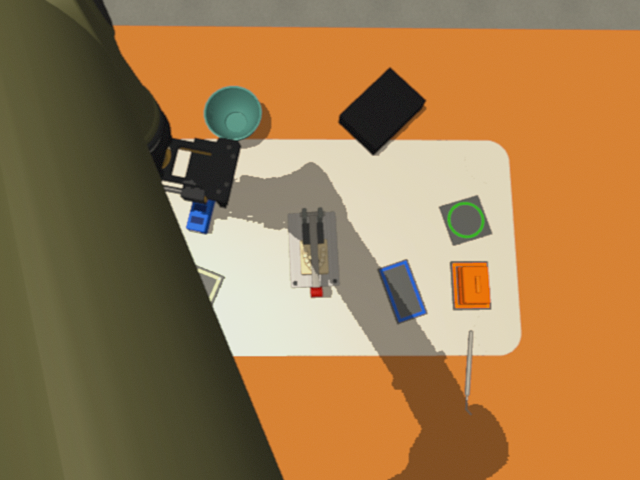

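Emit:
servo_tool:
  commands: [-1,-2,40,0,0,0,0,0,45,0,0,0,0,0,40,0,0,0,0,0,20,0,0,0,0,0,10,0,0,0,0,0,0,0,0,0,0,0,0,0,0,0]

```text
time_s: 9.85
tool_pos: [0.5933, 0.1755, 0.0066]
tool_rot: [-180.0, -0.1, -11.0]
force: [0.4, -0.2, -0.0]
grip_width: 0.06
```

Emit:
servo_tool:
  commands: [0,0,0,0,0,0,0,0,0,0,0,0,0,0,0,0,0,0,0,0,0,0,0,0,0,0,0,0,0,0,0,0,0,0,0,0]
  jaw: 20
  newtons: 25

```text
time_s: 10.45
tool_pos: [0.5924, 0.1757, 0.0056]
tool_rot: [180.0, -0.0, -11.0]
force: [-0.9, -0.6, 3.5]
grip_width: 0.0339
```

Emit:
servo_tool:
  commands: [0,0,-20,0,0,0,0,0,-40,0,0,0,0,0,-40,0,0,0,0,0,-40,0,0,0,0,0,0,0,0,0]

```text
time_s: 10.95
tool_pos: [0.5957, 0.1776, 0.1515]
tool_rot: [-179.7, -0.6, -11.0]
force: [0.4, 0.5, -0.0]
grip_width: 0.0339
```

```bash
python3 -c "
from h import *
plan(453,-169,140,19)
cloud('scene','s5')
"
```

```text
t 10.95 pos [595.7 177.6 151.5] rot [-179.7   -0.6  -11. ] turn z -30.0 (4 rows) then shift [-247.7  281.3   11.5] rows 7.5 tilt [ -0.1  -0.6 -30. ] F [ 0.4  0.5 -0. ] w 33.9
```

View pics/s5.png

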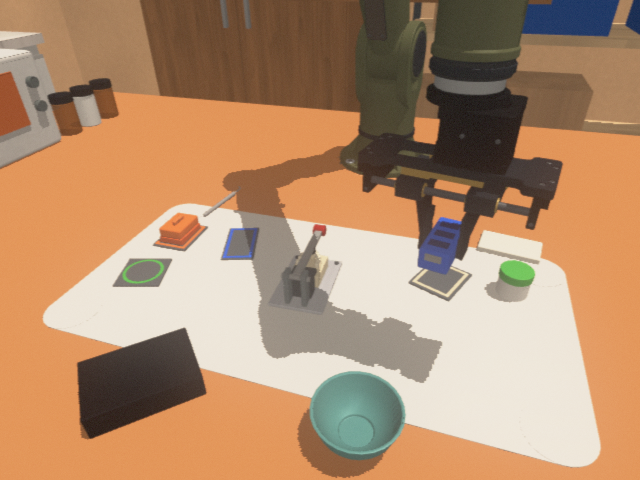

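Emit:
servo_tool:
  commands: [0,0,0,0,0,-7.5,0,0,0,0,0,-7.5,0,0,0,0,0,-7.5,0,0,0,0,0,-7.5,-30.5,35,0,0,0,0,-30.5,35,0,0,0,0,-30.5,35,0,0,0,0,-30.5,35,0,0,0,0,-30.5,35,0,0,0,0,-30.5,35,0,0,0,0]

```text
time_s: 12.0
tool_pos: [0.4853, -0.084, 0.1434]
tool_rot: [-179.9, 0.1, 19.0]
force: [1.6, -0.8, -1.0]
grip_width: 0.0337
```

Emit:
servo_tool:
  commands: [-30.5,35,0,0,0,0,-30.5,35,10,0,0,0,0,0,40,0,0,0,0,0,40,0,0,0,0,0,20,0,0,0,0,0,10,0,0,0,0,0,0,0,0,0,0,0,0,0,0,0]

```text
time_s: 12.8
tool_pos: [0.4533, -0.1684, 0.0256]
tool_rot: [180.0, -0.0, 19.1]
force: [-0.1, 0.9, -1.0]
grip_width: 0.0339
```

```bash
python3 -c "
from h import *
plan(453,-169,10,19)
cloud('top','t6')
"
```

```text
t 12.8 pos [ 453.3 -168.4   25.6] rot [180.   -0.   19.1] turn z 0.1 (1 rows) then shift [-0.4  0.5 15.6] rows 0.3 tilt [ 0.  -0.   0.1] F [-0.1  0.9 -1. ] w 33.9
```

View pics/t6.png

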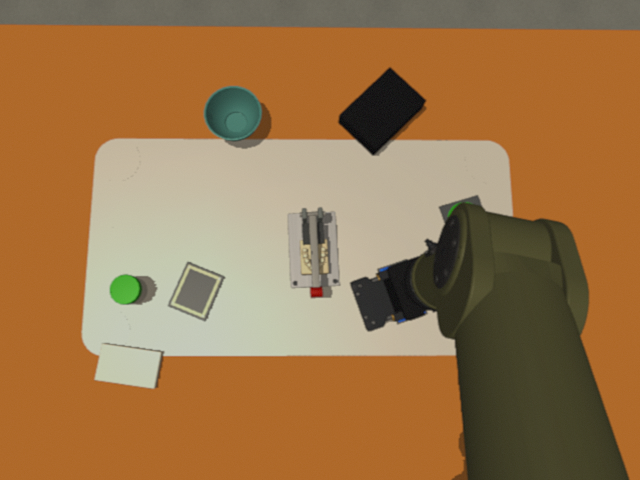

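Emit:
servo_tool:
  commands: [0,0,9,0,0,0,0,0,4,0,0,0,0,0,2,0,0,0,0,0,0,0,0,0,0,0,0,0,0,0]

```text
time_s: 13.35
tool_pos: [0.4529, -0.1685, 0.0104]
tool_rot: [180.0, -0.0, 19.0]
force: [0.1, -0.2, -2.2]
grip_width: 0.0337
```

Emit:
servo_tool:
  commands: [0,0,0,0,0,0,0,0,0,0,0,0,0,0,0,0,0,0,0,0,0,0,0,0,0,0,-20,0,0,0,0,0,-40,0,0,0,0,0,-45,0,0,0,0,0,-45,0,0,0]
  jaw: 58

```text
time_s: 14.15
tool_pos: [0.4524, -0.1682, 0.1618]
tool_rot: [-180.0, 0.0, 19.1]
force: [1.5, -1.0, 0.1]
grip_width: 0.0579
```

```bash
python3 -c "
from h import *
plan(453.5,286,150,19)
p,W,H=cloud('scene','s7')
print(measure('s',W,H,[210,205,60,60],'',  'blue',(.02,.045)))
"
```

```text
t 14.15 pos [ 452.4 -168.2  161.8] rot [-180.     0.    19.1] turn z 0.1 (1 rows) then shift [ 148.9 -429.1   11.8] rows 9.1 tilt [-0.   0.   0.1] F [ 1.5 -1.   0.1] w 57.9
((array([ 485.9, -155.5]), array([31.9, 15.2]), -66.5), 'mean', array([ 486.5, -155.5,   29.6]), 93, 'zmed', 29.7)
```

View pics/s7.png

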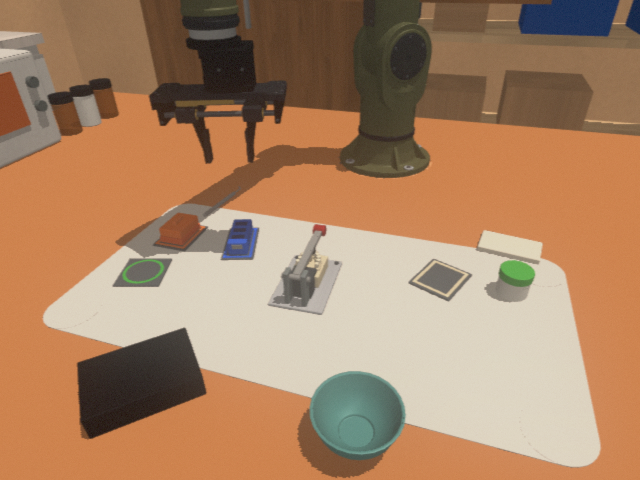

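Emit:
servo_tool:
  commands: [14.9,-42.9,0,0,0,0,14.9,-42.9,0,0,0,0,14.9,-42.9,0,0,0,0,14.9,-42.9,0,0,0,0,14.9,-42.9,0,0,0,0,14.9,-42.9,0,0,0,0,14.9,-42.9,0,0,0,0,14.9,-42.9,0,0,0,0,14.9,-42.9,0,0,0,0,14.9,-42.9,0,0,0,0]
  jaw: 76

```text
time_s: 15.2
tool_pos: [0.4538, 0.2873, 0.1603]
tool_rot: [180.0, -0.1, 19.0]
force: [1.1, 0.9, 0.9]
grip_width: 0.0761
```

Emit:
servo_tool:
  commands: [0,0,0,0,0,0,0,0,0,0,0,0,0,0,0,0,0,0]

```text
time_s: 15.5
tool_pos: [0.4541, 0.2842, 0.1598]
tool_rot: [179.9, 0.0, 18.9]
force: [0.1, -0.2, -0.5]
grip_width: 0.0762
```

```bash
python3 -c "
from h import *
plan(453.5,286,17,19)
p,W,H=cloud('top','t8')
print(measure('s',W,H,[376,258,54,66],'',  'blue',(.02,.045)))
plan(453.5,286,17,19)
"
```

```text
t 15.5 pos [454.1 284.2 159.8] rot [179.9   0.   18.9] turn z -0.1 (1 rows) then shift [ 1.000e-01 -1.900e+00  1.428e+02] rows 2.9 tilt [ 0.1  0.  -0.1] F [ 0.1 -0.2 -0.5] w 76.2
((array([ 450.9, -169.4]), array([81.7, 34.4]), 19.3), 'mean', array([ 451.2, -168.4,   29.2]), 1010, 'zmed', 29.4)
t 15.55 pos [454.3 283.8 159.9] rot [179.9   0.   18.9] turn z -0.1 (1 rows) then shift [-1.000e-01 -2.400e+00  1.429e+02] rows 2.9 tilt [ 0.1  0.  -0.1] F [ 0.6 -0.8 -0.4] w 75.7
```

View pics/t8.png

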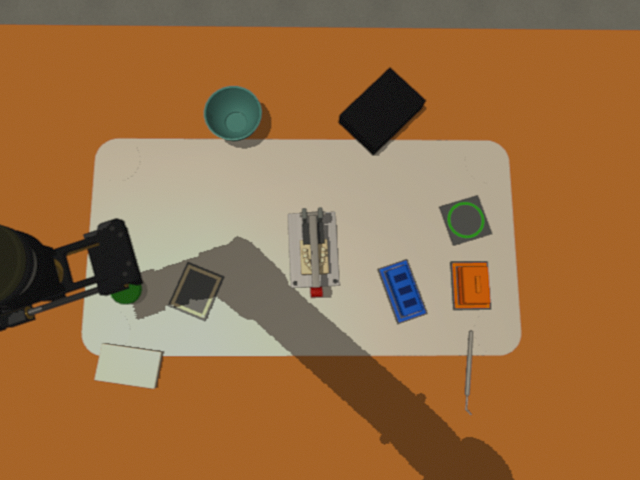

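Cassette sits centred in its outline at about (402,291). Now the jar.

Emit:
servo_tool:
  commands: [0,-1.5,40,0,0,0,0,0,45,0,0,0,0,0,35,0,0,0,0,0,15,0,0,0,0,0,8,0,0,0,0,0,0,0,0,0,0,0,0,0,0,0]

```text
time_s: 16.25
tool_pos: [0.4546, 0.2876, 0.0188]
tool_rot: [-180.0, -0.2, 19.0]
force: [-0.1, 0.7, 0.1]
grip_width: 0.0762
```

Emit:
servo_tool:
  commands: [0,0,0,0,0,0,0,0,0,0,0,0,0,0,0,0,0,0,0,0,0,0,0,0,0,0,0,0,0,0,0,0,0,0,0,0]
  jaw: 35
  newtons: 20

```text
time_s: 16.85
tool_pos: [0.4534, 0.2871, 0.0174]
tool_rot: [180.0, -0.0, 19.0]
force: [0.5, -0.5, 2.2]
grip_width: 0.0483
```

```bash
python3 -c "
from h import *
plan(577,-284.5,160,-20)
cloud('scene','s9')
"
```

```text
t 16.85 pos [453.4 287.1  17.4] rot [180.  -0.  19.] turn z 39.0 (5 rows) then shift [ 311.6  494.9 -142.6] rows 12.0 tilt [ 0. -0. 39.] F [ 0.5 -0.5  2.2] w 48.3
```

View pics/s9.png

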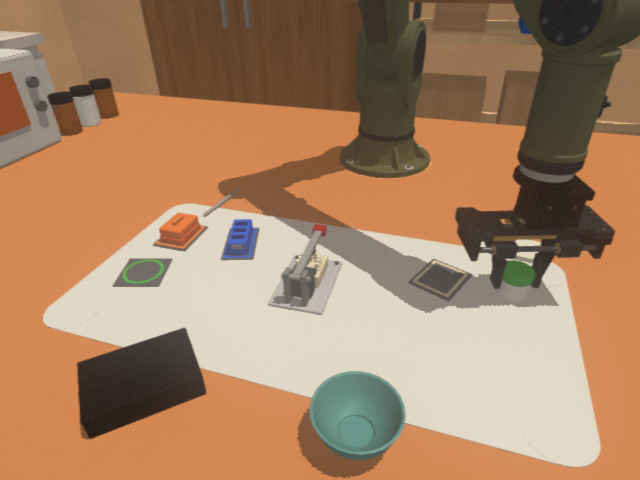

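Emit:
servo_tool:
  commands: [0,0,-30,0,0,0,0,0,-40,0,0,0,0,0,-40,0,0,0,0,0,-30,0,0,0,-5.3,44.7,0,0,0,0,-5.3,44.7,0,0,0,0,-5.3,44.7,0,0,0,0,-5.3,44.7,0,0,0,0,-5.3,44.7,0,0,0,0,-5.3,44.7,0,0,0,0]

```text
time_s: 17.9
tool_pos: [0.5105, 0.0213, 0.157]
tool_rot: [180.0, 0.0, 19.0]
force: [0.5, -0.9, -1.3]
grip_width: 0.0484
```

Emit:
servo_tool:
  commands: [-5.3,44.7,0,0,0,0,-5.3,44.7,0,0,0,0,-5.3,44.7,0,0,0,0,-5.3,44.7,0,0,0,0,-5.3,44.7,0,0,0,0,-5.3,44.7,0,0,0,0,-5.3,44.7,10,0,0,0,0,0,30,0,0,0,0,0,40,0,0,0,0,0,20,0,0,0]

```text
time_s: 18.9
tool_pos: [0.5751, -0.2841, 0.0528]
tool_rot: [-179.7, 0.2, 19.0]
force: [0.1, 0.5, -0.5]
grip_width: 0.0483
```

Emit:
servo_tool:
  commands: [0,0,0,0,0,0,0,0,0,0,0,0,0,0,0,0,0,0]

```text
time_s: 19.2
tool_pos: [0.579, -0.285, 0.0591]
tool_rot: [179.9, -0.1, 19.0]
force: [-0.1, 0.3, -1.4]
grip_width: 0.0481
```

```bash
python3 -c "
from h import *
plan(577,-284.5,21.5,19)
cloud('scene','s10')
plan(577,-284.5,21.5,19)
"
```

```text
t 19.2 pos [ 579.  -285.    59.1] rot [ 1.799e+02 -1.000e-01  1.900e+01] turn z 0.0 (1 rows) then shift [-1.7 -1.1 37.6] rows 0.8 tilt [ 0.1 -0.1  0. ] F [-0.1  0.3 -1.4] w 48.1
t 19.25 pos [ 579.1 -285.    59.3] rot [ 1.799e+02 -1.000e-01  1.910e+01] turn z 0.1 (1 rows) then shift [-1.8 -1.2 37.8] rows 0.8 tilt [ 0.1 -0.1  0. ] F [ 0.1  0.3 -0.4] w 48.1
```

View pics/s10.png

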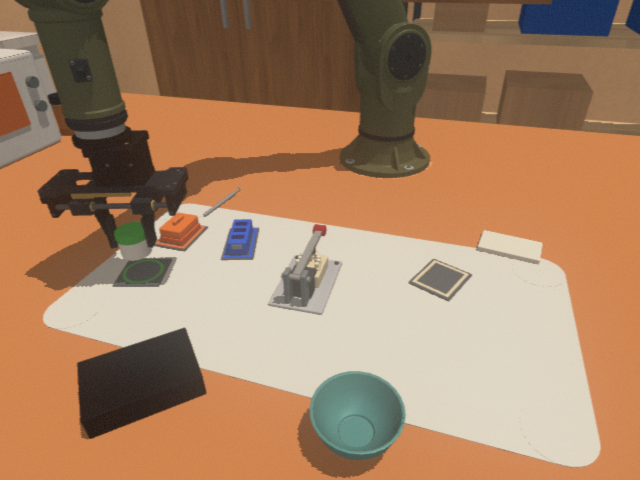

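Emit:
servo_tool:
  commands: [-1.5,-1,20,0,0,0,0,0,10,0,0,0,0,0,5,0,0,0,0,0,2,0,0,0,0,0,0,0,0,0,0,0,0,0,0,0]

```text
time_s: 19.85
tool_pos: [0.5764, -0.2844, 0.0214]
tool_rot: [179.9, -0.0, 19.0]
force: [-2.8, 0.6, 4.0]
grip_width: 0.0483
```

Emit:
servo_tool:
  commands: [0,0,0,0,0,0,0,0,0,0,0,0,0,0,0,0,0,0,0,0,0,0,0,0,0,0,0,0,0,0,0,0,-20,0,0,0,0,0,-40,0,0,0,0,0,-45,0,0,0,0,0,-40,0,0,0]
  jaw: 72

```text
time_s: 20.75
tool_pos: [0.576, -0.2841, 0.1672]
tool_rot: [180.0, -0.0, 19.0]
force: [0.2, -1.4, 0.2]
grip_width: 0.0717
```

```bash
python3 -c "
from h import *
p,W,H=cloud('scene','s11')
print(measure('s',W,H,[100,220,70,60],'',  'green',(.04,.06)))
plan(449,-21.5,120,2.5)
"
```

```text
((array([ 581.9, -283.8]), array([41.5, 35. ]), 6.9), 'mean', array([ 583.6, -286.6,   47.9]), 64, 'zmed', 48.3)
t 20.8 pos [ 579.8 -285.4  175.1] rot [179.5  -0.5  19. ] turn z 16.5 (2 rows) then shift [-119.2 -269.3   55.1] rows 6.0 tilt [ 0.4 -0.5 16.5] F [ 2.7 -0.5  4.6] w 71.7
```

View pics/s11.png

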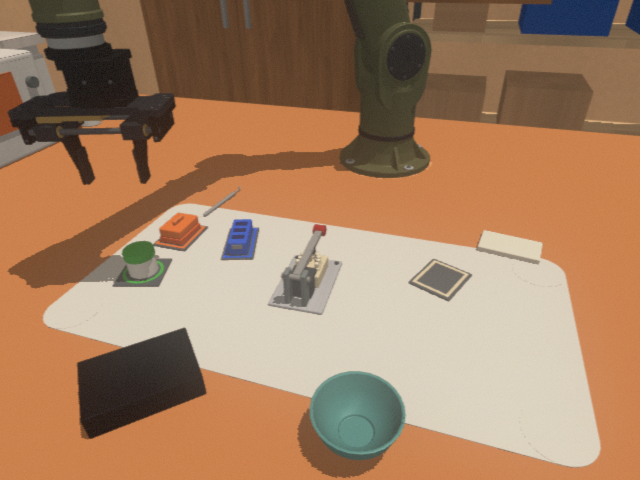

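Emit:
servo_tool:
  commands: [0,0,0,0,0,8.25,0,0,0,0,0,8.25,-16.6,-38.4,5,0,0,0,-16.6,-38.4,5,0,0,0,-16.6,-38.4,5,0,0,0,-16.6,-38.4,8,0,0,0,-16.6,-38.4,10,0,0,0,-16.6,-38.4,10,0,0,0,-16.6,-38.4,10,0,0,0,0,0,0,0,0,0]
  jaw: 45

```text
time_s: 21.8
tool_pos: [0.4447, -0.0158, 0.1108]
tool_rot: [-180.0, 0.2, 3.0]
force: [0.4, -0.5, 0.8]
grip_width: 0.0449
```

Emit:
servo_tool:
  commands: [0,0,0,0,0,0,0,0,0,0,0,0]

```text
time_s: 22.0
tool_pos: [0.4486, -0.0219, 0.1126]
tool_rot: [180.0, -0.1, 2.5]
force: [-1.2, -1.2, 0.2]
grip_width: 0.0451
```

```bash
python3 -c "
from h import *
plan(449,-21.5,36,2.5)
p,W,H=cloud('scene','s12')
cv2.imwrite('pics/s12c.png',cv2.resize(p[150:310,230:400],None,fx=3.5,fy=3.5)[:,:,::-1])
"
```

```text
t 22.0 pos [448.6 -21.9 112.6] rot [ 1.8e+02 -1.0e-01  2.5e+00] turn z -0.0 (1 rows) then shift [ 0.4 -0.3 76.6] rows 1.5 tilt [ 0.  -0.1 -0. ] F [-1.2 -1.2  0.2] w 45.1
```

View pics/s12c.png

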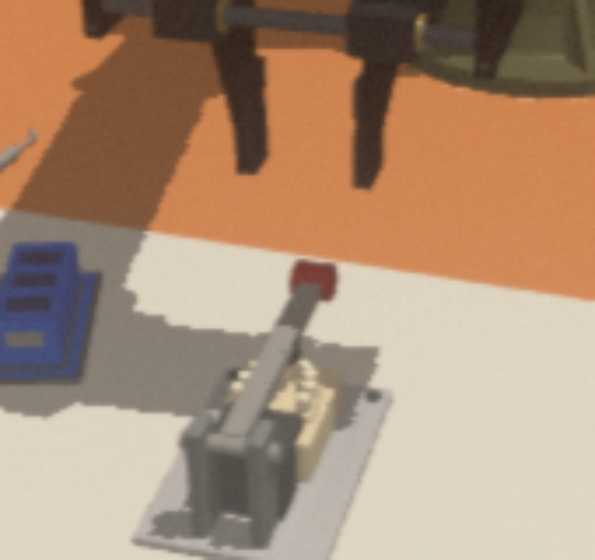

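Emit:
servo_tool:
  commands: [0,0,30,0,0,0,0,0,25,0,0,0,0,0,14,0,0,0,0,0,7,0,0,0,0,0,0,0,0,0,0,0,0,0,0,0]

```text
time_s: 22.65
tool_pos: [0.4488, -0.021, 0.037]
tool_rot: [180.0, -0.1, 2.5]
force: [0.3, 0.3, -0.6]
grip_width: 0.0451
```

Emit:
servo_tool:
  commands: [0,0,0,0,0,0,0,0,0,0,0,0,0,0,0,0,0,0,0,0,0,0,0,0,0,0,0,0,0,0]
  jaw: 10
  newtons: 15

```text
time_s: 23.15
tool_pos: [0.4481, -0.0214, 0.0365]
tool_rot: [179.9, -0.0, 2.5]
force: [0.1, -1.1, 1.2]
grip_width: 0.02
```

```bash
python3 -c "
from h import *
plan(449,-21.5,36,2.5)
a=np.deg2rad([0,5,10,15,20,25,30,35,40,45,50,55,60,65,70,75,80,85,90])
print(np.round(np.c_[np.rad2deg(a),128*(1-np.cos(a)),128*np.sin(a)],1))
p,W,H=cloud('scene','s13')
"
```

```text
t 23.15 pos [448.1 -21.4  36.5] rot [179.9  -0.    2.5] turn z 0.0 (1 rows) then shift [0.9 0.2 0.5] rows 0.0 tilt [ 0.1 -0.   0. ] F [ 0.1 -1.1  1.2] w 20.0
[[  0.    0.    0. ]
 [  5.    0.5  11.2]
 [ 10.    1.9  22.2]
 [ 15.    4.4  33.1]
 [ 20.    7.7  43.8]
 [ 25.   12.   54.1]
 [ 30.   17.1  64. ]
 [ 35.   23.1  73.4]
 [ 40.   29.9  82.3]
 [ 45.   37.5  90.5]
 [ 50.   45.7  98.1]
 [ 55.   54.6 104.9]
 [ 60.   64.  110.9]
 [ 65.   73.9 116. ]
 [ 70.   84.2 120.3]
 [ 75.   94.9 123.6]
 [ 80.  105.8 126.1]
 [ 85.  116.8 127.5]
 [ 90.  128.  128. ]]
```

View pics/s13.png

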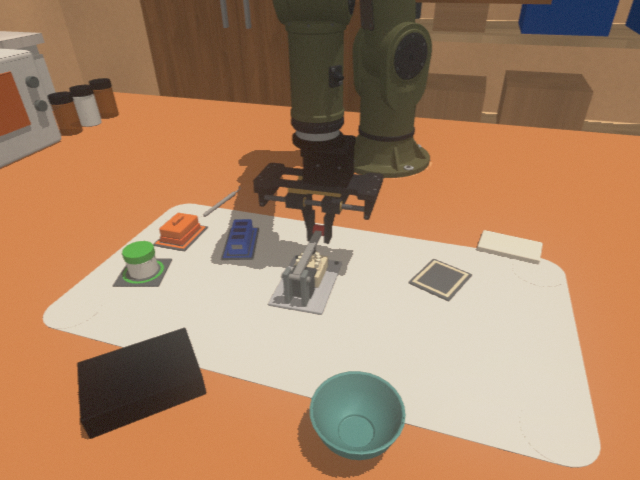

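Emit:
servo_tool:
  commands: [0.5,0,-11.2,0,0,0,1.4,0,-11,0,0,0,2.5,0,-10.9,0,0,0,3.3,0,-10.7,0,0,0,4.3,0,-10.3,0,0,0,5.1,0,-9.9,0,0,0,6,0,-9.4,0,0,0,6.8,0,-8.9,0,0,0,7.6,0,-8.2,0,0,0,8.2,0,-7.6,0,0,0]

```text
time_s: 24.2
tool_pos: [0.4938, -0.019, 0.1348]
tool_rot: [180.0, 0.1, 2.5]
force: [-2.0, -3.5, -1.8]
grip_width: 0.0195
```

```bash
python3 -c "
from h import *
plan(449,-21.5,36,2.5)
p,W,H=cloud('scene','s14')
"
```

```text
t 24.2 pos [493.8 -19.  134.8] rot [1.8e+02 1.0e-01 2.5e+00] turn z 0.0 (1 rows) then shift [-44.9   0.5  98.8] rows 2.2 tilt [0.  0.1 0. ] F [-2.  -3.5 -1.8] w 19.5
```

View pics/s14.png

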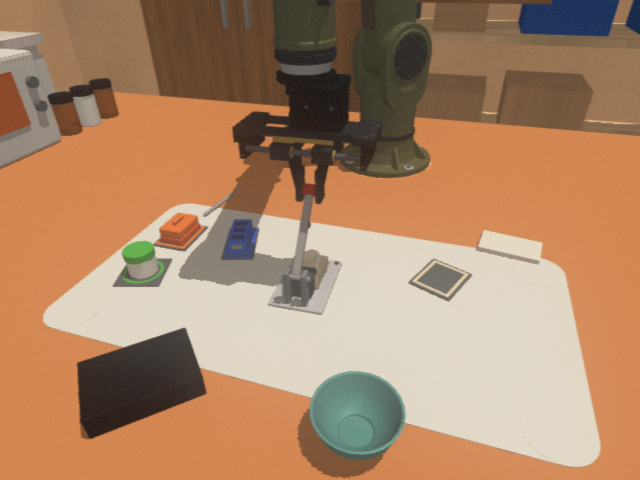

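The bar is rising with the handle (310,190). Continuing the arc.

Emit:
servo_tool:
  commands: [8.9,0,-6.8,0,0,0,9.4,0,-6,0,0,0,9.9,0,-5.1,0,0,0,10.3,0,-4.3,0,0,0,10.7,0,-3.3,0,0,0,10.9,0,-2.5,0,0,0,11,0,-1.4,0,0,0,11,0,-0.5,0,0,0,0,0,0,0,0,0,0,0,0,0,0,0]

```text
time_s: 25.25
tool_pos: [0.577, -0.0149, 0.1646]
tool_rot: [-180.0, -0.1, 2.6]
force: [2.1, -3.7, 0.8]
grip_width: 0.0199
```

Emit:
servo_tool:
  commands: [0,0,0,0,0,0,0,0,0,0,0,0,0,0,0,0,0,0,0,0,0,0,0,0]
  jaw: 40

```text
time_s: 25.65
tool_pos: [0.5753, -0.0146, 0.1641]
tool_rot: [-180.0, 0.0, 2.6]
force: [0.1, -0.3, 0.4]
grip_width: 0.038
```

```bash
python3 -c "
from h import *
plan(449,-21.5,36,2.5)
p,W,H=cloud('scene','s15')
"
```

```text
t 25.65 pos [575.3 -14.6 164.1] rot [-180.     0.     2.6] turn z 0.1 (1 rows) then shift [-126.4    1.4  128.1] rows 3.6 tilt [-0.   0.   0.1] F [ 0.1 -0.3  0.4] w 38.0
```

View pics/s15.png

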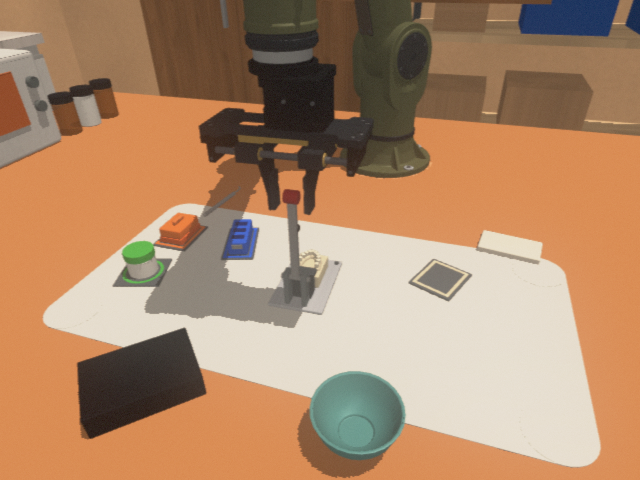

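Emit:
servo_tool:
  commands: [0,0,-35,0,0,0,0,0,-45,0,0,0,-30,-40,0,0,0,0,-30,-40,0,0,0,0,-30,-40,0,0,0,0,-30,-40,0,0,0,0,0,-30,0,0,0,0,0,0,0,0,0,0,0,0,0,0,0,0]

```text
time_s: 26.6
tool_pos: [0.4472, 0.1695, 0.2443]
tool_rot: [180.0, -0.0, 2.6]
force: [-0.4, -1.0, 0.3]
grip_width: 0.0398
```

```bash
python3 -c "
from h import *
plan(449,-21.5,36,2.5)
for c in ('top','scene'):
    p,W,H=cloud(c,c+'16')
    np.savez(c+'16.npz',p=p,W=W,H=H)
    reg=(W[...,0]>.45)&(W[...,0]<.60)&(np.abs(W[...,1]+.02)<.04)
    cr=reg&(H[...,0]>10)&(H[...,0]<40)&(H[...,1]>50)
    for lo,hi in ((.022,.032),(.033,.045),(.022,.045)):
        P=W[cr&(W[...,2]>lo)&(W[...,2]<hi)]; print(c,lo,rect(P[:,:2]),len(P))
    plm=(W[...,0]>.44)&(W[...,0]<.64)&(np.abs(W[...,1]+.02)<.07)&(W[...,2]>.004)&(W[...,2]<.009)&(H[...,1]<40)
    P=W[plm]; print('plate',rect(P[:,:2]),len(P))
    if c=='top': cv2.imwrite('pics/clamp16.png',cv2.resize(p[190:310,270:360],None,fx=5,fy=5,interpolation=cv2.INTER_CUBIC)[:,:,::-1])
"
```

```text
t 26.6 pos [447.2 169.5 244.3] rot [180.   -0.    2.6] turn z 0.1 (1 rows) then shift [ -6.6 190.9 208.3] rows 5.7 tilt [ 0.  -0.   0.1] F [-0.4 -1.   0.3] w 39.8
top 0.022 (array([507.5, -19.3]), array([57.4, 45.6]), 2.6) 641
top 0.033 (array([508.8, -19.7]), array([50.2, 36.5]), 5.2) 201
top 0.022 (array([507.5, -19.3]), array([57.4, 45.6]), 2.6) 869
plate (array([523.,  -8.]), array([130.1, 104.1]), 3.2) 1780
scene 0.022 (array([513.7, -10.3]), array([59.5, 43.8]), 16.2) 275
scene 0.033 (array([510.3,  -9.9]), array([49.2, 31.2]), 55.7) 160
scene 0.022 (array([513.7, -10.3]), array([59.5, 43.8]), 16.2) 461
plate (array([527.4, -16.8]), array([131.,  84.]), 2.8) 1250
```

View pics/clamp16.png

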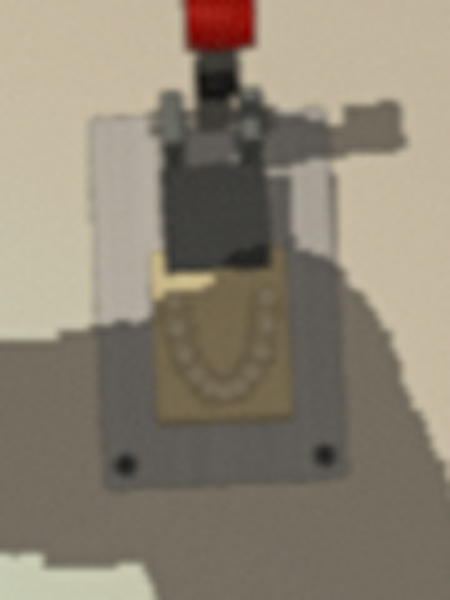

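View pics/scene16.png

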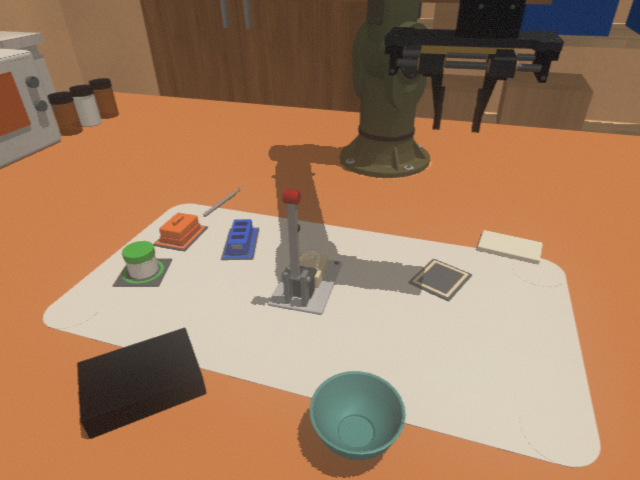

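Emit:
servo_tool:
  commands: [10,38,22,0,0,0,10,38,22,0,0,0,10,38,22,0,0,0,10,38,22,0,0,0,9.5,38.5,22,0,0,0,0,0,0,0,0,0,0,0,0,0,0,0,0,0,0,0,0,0]
  jaw: 70

```text
time_s: 27.5
tool_pos: [0.5053, -0.0184, 0.1345]
tool_rot: [-180.0, -0.0, 2.5]
force: [-0.6, 0.0, 0.4]
grip_width: 0.0697
```

```bash
python3 -c "
from h import *
plan(506,-18.7,10,2.6)
cloud('scene','s17')
plan(506,-18.7,10,2.6)
"
```

```text
t 27.5 pos [505.3 -18.4 134.5] rot [-180.    -0.     2.5] turn z -0.1 (1 rows) then shift [  0.6   0.4 124.5] rows 2.5 tilt [-0.  -0.  -0.1] F [-0.6  0.   0.4] w 69.7
t 27.55 pos [505.5 -17.9 134.8] rot [-1.8e+02 -1.0e-01  2.6e+00] turn z -0.0 (1 rows) then shift [  0.4   0.8 124.8] rows 2.5 tilt [-0.  -0.1 -0. ] F [ 0.1 -0.  -0.3] w 69.7
```

View pics/s17.png

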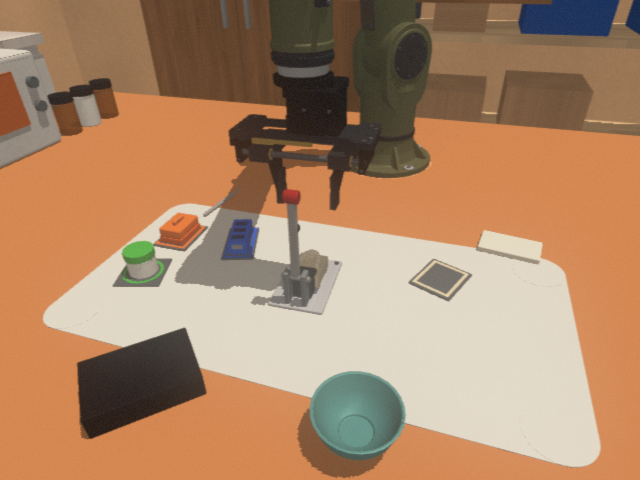

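Emit:
servo_tool:
  commands: [0,0.5,30,0,0,0,0,0,35,0,0,0,0,0,28,0,0,0,0,0,18,0,0,0,0,0,12,0,0,0,0,0,0,0,0,0,0,0,0,0,0,0]

```text
time_s: 28.25
tool_pos: [0.506, -0.0188, 0.0122]
tool_rot: [180.0, -0.1, 2.6]
force: [0.2, -0.5, -0.5]
grip_width: 0.07
```

Emit:
servo_tool:
  commands: [0,0,0,0,0,0,0,0,0,0,0,0,0,0,0,0,0,0,0,0,0,0,0,0,0,0,0,0,0,0,0,0,0,0,0,0]
  jaw: 35
  newtons: 25

```text
time_s: 28.85
tool_pos: [0.5055, -0.0194, 0.0116]
tool_rot: [180.0, -0.0, 2.5]
force: [0.4, -0.7, 4.1]
grip_width: 0.0458
```

Emit:
servo_tool:
  commands: [-5,0,0,0,0,0,-6,0,0,0,0,0,-7,0,0,0,0,0,-6,0,0,0,0,0,-4,0,0,0,0,0,0,0,0,0,0,0,0,0,0,0,0,0]

```text
time_s: 29.55
tool_pos: [0.4767, -0.0207, 0.0116]
tool_rot: [180.0, 0.0, 2.5]
force: [-1.3, -0.2, 7.6]
grip_width: 0.0458
```

```bash
python3 -c "
from h import *
plan(506,-18.7,10,2.6)
p,W,H=cloud('scene','s18')
cv2.imwrite('pics/s18c.png',cv2.resize(p[150:320,230:400],None,fx=3.5,fy=3.5)[:,:,::-1])
"
```

```text
t 29.55 pos [476.7 -20.7  11.6] rot [180.    0.    2.5] turn z -0.1 (1 rows) then shift [29.3 -0.7  1.6] rows 0.6 tilt [ 0.   0.  -0.1] F [-1.3 -0.2  7.6] w 45.8
```

View pics/s18c.png

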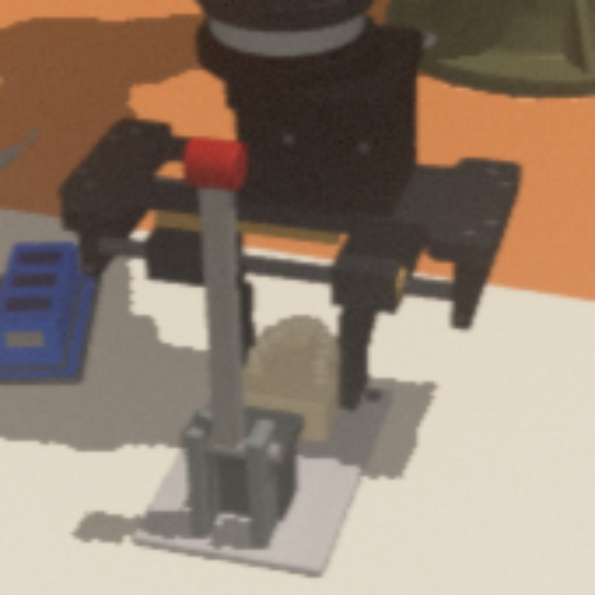

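Emit:
servo_tool:
  commands: [0,0,-20,0,0,0,0,0,-30,0,0,0,0,0,-30,0,0,0,0,0,0,0,0,8.2,0,0,0,0,0,8.2,0,0,0,0,0,8.1,-20.3,-35.5,0,0,0,0,-20.3,-35.5,0,0,0,0,-20.3,-35.5,0,0,0,0,-20.3,-35.5,0,0,0,0]

```text
time_s: 30.6
tool_pos: [0.4526, 0.142, 0.09]
tool_rot: [179.8, 0.2, -22.0]
force: [0.7, -1.4, -1.0]
grip_width: 0.046
```

Emit:
servo_tool:
  commands: [-20,-35.3,0,0,0,0,0,0,20,0,0,0,0,0,20,0,0,0,0,0,0,0,0,0,0,0,0,0,0,0,0,0,0,0,0,0]

```text
time_s: 31.2
tool_pos: [0.4499, 0.1814, 0.0518]
tool_rot: [180.0, -0.0, -22.0]
force: [0.3, 0.8, -2.0]
grip_width: 0.0455
```

```bash
python3 -c "
from h import *
plan(449.7,182,10,-22)
p,W,H=cloud('scene','s19')
cv2.imwrite('pics/s19c.png',cv2.resize(p[150:320,360:530],None,fx=3.5,fy=3.5)[:,:,::-1])
"
```

```text
t 31.2 pos [449.9 181.4  51.8] rot [180.  -0. -22.] turn z -0.0 (1 rows) then shift [-0.4 -0.4 41.8] rows 0.8 tilt [ 0. -0. -0.] F [ 0.3  0.8 -2. ] w 45.5
```

View pics/s19c.png

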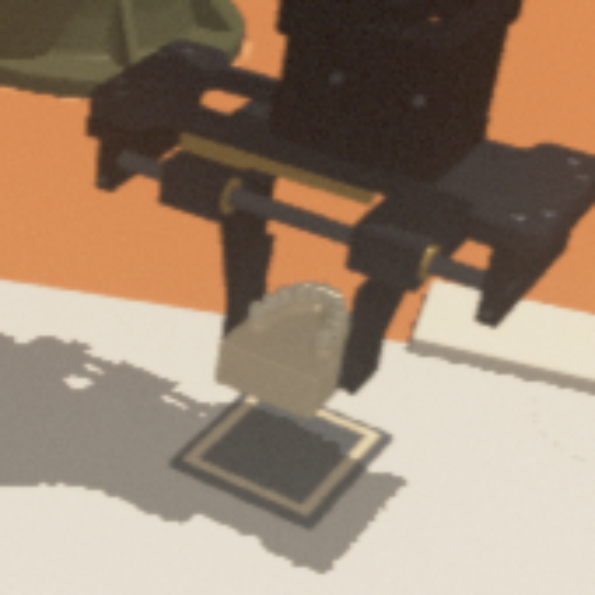

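Emit:
servo_tool:
  commands: [0,0,20,0,0,0,0,0,12,0,0,0,0,0,6,0,0,0,0,0,3,0,0,0,0,0,0.7,0,0,0,0,0,0,0,0,0,0,0,0,0,0,0]

```text
time_s: 31.95
tool_pos: [0.4501, 0.1819, 0.0099]
tool_rot: [-180.0, -0.0, -22.0]
force: [0.8, -0.1, -1.0]
grip_width: 0.0461
```

Emit:
servo_tool:
  commands: [0,0,0,0,0,0,0,0,0,0,0,0,0,0,0,0,0,0,0,0,0,0,0,0,0,0,0,0,0,0,0,0,-20,0,0,0,0,0,-40,0,0,0,0,0,-45,0,0,0,0,0,-40,0,0,0]
  jaw: 70

```text
time_s: 32.85
tool_pos: [0.4496, 0.1821, 0.1564]
tool_rot: [-180.0, -0.0, -21.9]
force: [0.9, 0.1, 0.5]
grip_width: 0.0702
```

Emit:
servo_tool:
  commands: [15,40,-5,0,0,0,15,40,-5,0,0,0,15,40,-5,0,0,0,15,40,-5,0,0,0,10,40,0,0,0,0,0,0,0,0,0,0,0,0,0,0,0,0]

```text
time_s: 33.55
tool_pos: [0.4397, -0.0305, 0.1745]
tool_rot: [-180.0, 0.0, -22.1]
force: [-0.1, 0.3, 0.6]
grip_width: 0.0701
```

```bash
python3 -c "
from h import *
plan(449.7,182,10,-22)
p,W,H=cloud('scene','s20')
p,W,H=cloud('top','t20')
for n,b,col,zr in (('oc',[450,259,43,52],'orange',(.025,.05)),('bc',[376,258,54,66],'blue',(.02,.045)),('gj',[442,194,48,51],'green',(.04,.06)),('m',[170,258,57,63],None,(.02,.045))): print(n,measure('top',W,H,b,n,col,zr))
"
```

```text
t 33.55 pos [439.7 -30.5 174.5] rot [-180.     0.   -22.1] turn z -0.1 (1 rows) then shift [ -70.3 -200.7  164.5] rows 5.4 tilt [-0.   0.  -0.1] F [-0.1  0.3  0.6] w 70.1
oc ((array([ 460.7, -290.4]), array([62. , 35.1]), 1.1), 'mean', array([ 460.6, -290.2,   32.6]), 781, 'zmed', 32.0)
bc None
gj ((array([ 574.7, -286.2]), array([48.2, 41.2]), 4.1), 'mean', array([ 573.9, -284.9,   47.3]), 599, 'zmed', 47.4)
m ((array([452.3, 179.7]), array([57.9, 46.8]), -21.9), 'mean', array([451.7, 178.3,  27.9]), 992, 'zmed', 26.3)
```

View pics/s20.png

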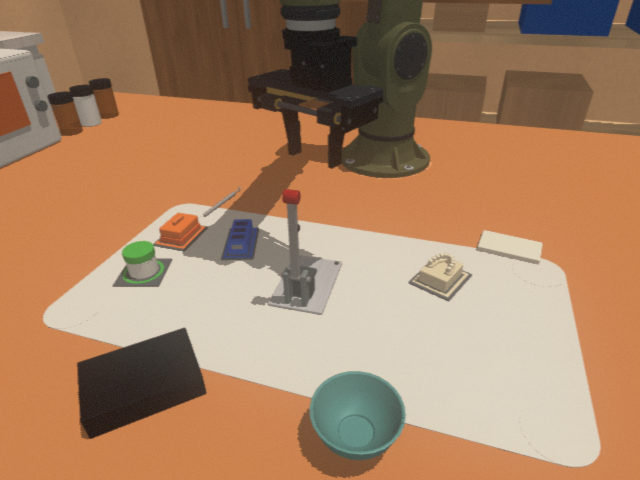

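View pics/t20.png

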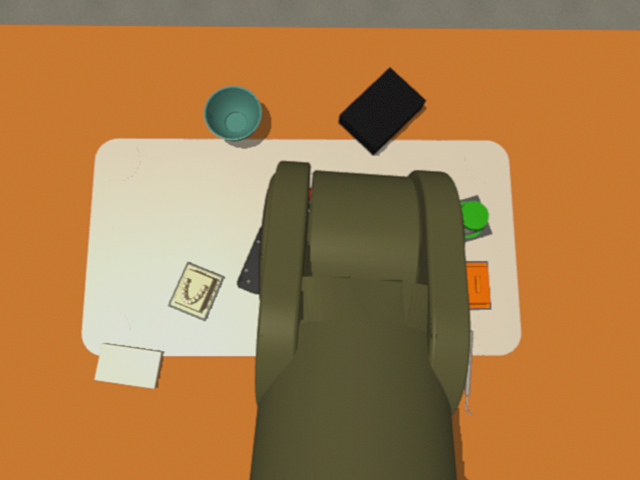

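```bash
python3 -c "
from cell import env
print(env.sign_off())"
```

```text
the job is handed in; nothing more can be done
None
```

All four items are on their pads and released, and I handed the job in at about 34 s of the 120 s. No verdict comes back at hand-in, so the figures below are my own camera checks.

I placed the orange case, the blue cassette and the jar first. Then I pinched the red handle and swung the bar along its arc to upright, about 1.5 rad. After that I slid the model 28 mm out from under the ledge and set it on the cream pad. The bar was left up.

| Item | Offset from its pad's centre (top camera) | Angle to outline |
|---|---|---|
| Orange case | about 1.5 mm | under 1° |
| Blue cassette | about 1 mm | under 1° |
| Green-lidded jar | about 2 mm | round, not needed |
| Plaster model | about 1 mm | under 1° |

- **Last picture:** in the scene camera all four stand upright on their pads. The gripper hangs clear, about 17 cm above the bench.
- **Blocked view:** the arm hid the cassette from the final top picture and hid parts of the jar and the case. The cassette figure, and the case's, come from earlier top pictures, taken just after each was placed. The jar figure is from the partly hidden view.
- **Camera disagreement:** the scene camera read positions 2–5 mm further in +x than the top camera. I used a weighted mean of the two for the placements, and compared item and pad in the same camera for the checks.

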